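# Find the softest camera release pad and switch it on

### The arm

A 6-joint arm with a two-finger parallel gripper is mounted at the origin on the work surface. World frame = base frame: x ahead of the robot, y to its left, z up, the work surface at z = 0. Lengths are in m, angles in rad, forces in N, time in s.
With the tool pointing down it reaches from about 0.375 to 0.9 m from the base axis. Payload 3.1 kg.
Tool frame: the origin (TCP) lies midway between the tips of the shut fingers; the grasp point (between the pads) lies 19 mm behind it; z points along the fingers, x is the direction in which the jaws open and shut, and the axes are right-handed (so a half turn about z gives the same grasp; the last joint's range is limited). The gripper opens to 87 mm and grips with 3 to 60 N. Pads are 19 mm wide; open, the fingers measure 117 mm over their backs; the gripper's body (75 mm by 190 mm) begins 51 mm behind the grasp point.
Start: joints at [1.129, 0.527, 1.433, -0, 1.181, -0.178], TCP at [0.163, 0.603, 0.223] pointing down, gripper open.
Joint ranges: [-3.08, 3.08], [-0.75, 2.2], [0.22, 2.44], [-1.43, 4.57], [0, 2.65], [-2.85, 2.85]. Speed limits (rad/s): [2.79, 2.79, 3.14, 3.14, 3.14, 3.14].

### API

Orientations are given as a unit quaternion [x, y, z, w].
In Python, from cell import bot gives the robot as it stands.
- The arm moves only by the shell command python3 -m crank 'ROWS' [OPENING] [FORCE]. ROWS is JSON, one flat list of numbers, 6 for each row, row after row: the shift along the tool's x, y, z in m, then the turn, a rotation vector about the tool's x, y, z in rad. In form: [dx, dy, dz, rx, ry, rz, dx, dy, dz, rx, ry, rz, ...]. A call has 1 to 12 rows; each row is the pose to reach, as a shift and turn from the pose commanded when the call began, along the tool's axes at that moment; what a row does not reach only later rows make up. A row lasts 1/8 s, in which the tool goes at most 62.5 mm and 10.7 degrees, less where a joint would pass 70% of its speed; a pose out of reach is approached as far as the arm can. A call with a gripper value outside its range is refused whole. OPENING is the finger opening in m, from 0 to 0.087, set as the call begins (- or left out, the last holds). The fingers move at their own pace and stop on an object; FORCE is the grip in N (left out, the last holds). Time passes only in rows, so rows that repeat a pose let the fingers close. It gives the time, the measured TCP pose, the force and the opening at its end, in the units of the state.
- bot.read_state(): the state, without advancing time (a new reading comes with each control period).
- bot.grab_frame(name): name is "scene" or "top" or "wrist"; returns a dict with "pixels" (480x640x3 uint8, red, green, blue), "depth" (480x640 float32, m along the optical axis (not along the pixel's ray), 0 where there is no reading), "fx", "fy", "cx", "cy" (pixels), "dist" ([k1, k2, p1, p2, k3] as OpenCV has them; the pictures are not rectified), "rvec" (rotation vector, rad) and "tvec" (3), from world to camera coordinates, as OpenCV has them. Camera axes: x right, y down, z forward; pixel columns grow to the right and rows downward; lengths in m; the calibration is good to about 2 mm. A picture is of the moment at which its call begins.
- bot.job_done(): hands the job in, once; it reports no verdict.
Trained networks look in a picture, given as the dict that the camera call returned (one of the last four; its "shot" number tells which), for a name from the list of things; names that differ only in an ending like _2 or _b are one class to them, and where a whole thing is asked for, a point or a joint stands for the part that bears it (a point fixed in the world has none). Each returns a list of dicts, best first, with "score" (0 to 1); they miss things now and then, are a little off and sometimes report something else, mostly with a low value. They report only what shows in the picture. A call takes as long as a camera call.
- bot.masks_of(picture, query): "pixels" (480x640 bool, what is visible of it) and "extent" ([left, top, width, height] in pixels, round what is visible of it).
The state is a dict: "time": time; "joints": joint angles; "qd": joint speeds; "joint_torque": joint torques, N m; "tool_pos": TCP position; "ee_rot": TCP orientation; "wrist_force": force on the tool from outside, world axes, zero at the start; "ft_torque": the same for the moment, N m; "opening": opening from 0.0 (shut) to 1.0 (fully open).
Only numpy, scipy, OpenCV 4.12 (cv2) and the standard library are available. Lean on these libraries where they do the work, as an engineer would, in place of code of your own. Each camera call takes 0.05 s, during which the arm holds its last target. There are 200 camera calls.

### The job

Three sprung palm switches for the page camera stand in a row on the drawing board; the one with the softest pad is wanted, because it will not jog the page. Press each pad at least half-way down, one at a time from the robot's left to its right, to feel which is the softest, then push that switch's tab fully down, leaving the other two tabs up and all three pads released. Only press and push: do not lift, tip or shove the switches, and leave the ink, tape, eraser and pencil where they are.

Things in the scene. Friction and masses are not known exactly. Their poses are not given: they have to be found in the camera images.
- unit_a: Camera palm switch, one of 3 look-alikes (a, b, c) in a row in any order; letters are not in order of stiffness. Loose grey housing 150 (its x) x 96 (y) mm, top 31 mm above its underside, 0.9 kg, rubber feet. Origin: centre of underside; x points away from the robot, from pad to tab, y to the robot's left. Pad centred 30 mm to -x of the origin, its top 61 mm up; tab on the centre line, +x side.
- pad_a_top (a point): Centre of the flat rubber top of the 80 by 80 mm sprung pad of unit_a; moves down with the pad.
- pad_a (a joint): How far the pad of unit_a is pressed straight down, m: 0 up, 0.014 on its stop; springs back when let go. Force grows evenly with depth from a small preload (as if 5 mm had been pressed already). Of the three, the softest takes about 4 N half-way and 7 N at the bottom, the firmest about 14 N and 23 N; each takes at least 1.5 times the force of the next softer.
- tab_a_push (a point): On the upper face of the switch tab of unit_a, mid-width, 29 mm from its hinge; moves with the tab. The hinge lies along y, 30 mm to +x of the unit's origin, 35.5 mm above its underside; a straight push down 25 mm beyond the hinge (55 mm from the origin) shuts it.
- tab_a (a joint): Angle of the switch tab of unit_a, rad: 0 sloping up 40 degrees, 0.70 flat on its stop; starts at 0 to 0.1. Black plate 36 long, 34 wide, 4 mm thick, its free end to +x, away from the pad; flat, its top is 37.5 mm above the unit's underside. Takes 2 to 3 N on its free half and stays where it is left.
- unit_b: Camera palm switch, one of 3 look-alikes (a, b, c) in a row in any order; letters are not in order of stiffness. Loose grey housing 150 (its x) x 96 (y) mm, top 31 mm above its underside, 0.9 kg, rubber feet. Origin: centre of underside; x points away from the robot, from pad to tab, y to the robot's left. Pad centred 30 mm to -x of the origin, its top 61 mm up; tab on the centre line, +x side.
- pad_b_top (a point): Centre of the flat rubber top of the 80 by 80 mm sprung pad of unit_b; moves down with the pad.
- pad_b (a joint): How far the pad of unit_b is pressed straight down, m: 0 up, 0.014 on its stop; springs back when let go. Force grows evenly with depth from a small preload (as if 5 mm had been pressed already). Of the three, the softest takes about 4 N half-way and 7 N at the bottom, the firmest about 14 N and 23 N; each takes at least 1.5 times the force of the next softer.
- tab_b_push (a point): On the upper face of the switch tab of unit_b, mid-width, 29 mm from its hinge; moves with the tab. The hinge lies along y, 30 mm to +x of the unit's origin, 35.5 mm above its underside; a straight push down 25 mm beyond the hinge (55 mm from the origin) shuts it.
- tab_b (a joint): Angle of the switch tab of unit_b, rad: 0 sloping up 40 degrees, 0.70 flat on its stop; starts at 0 to 0.1. Black plate 36 long, 34 wide, 4 mm thick, its free end to +x, away from the pad; flat, its top is 37.5 mm above the unit's underside. Takes 2 to 3 N on its free half and stays where it is left.
- unit_c: Camera palm switch, one of 3 look-alikes (a, b, c) in a row in any order; letters are not in order of stiffness. Loose grey housing 150 (its x) x 96 (y) mm, top 31 mm above its underside, 0.9 kg, rubber feet. Origin: centre of underside; x points away from the robot, from pad to tab, y to the robot's left. Pad centred 30 mm to -x of the origin, its top 61 mm up; tab on the centre line, +x side.
- pad_c_top (a point): Centre of the flat rubber top of the 80 by 80 mm sprung pad of unit_c; moves down with the pad.
- pad_c (a joint): How far the pad of unit_c is pressed straight down, m: 0 up, 0.014 on its stop; springs back when let go. Force grows evenly with depth from a small preload (as if 5 mm had been pressed already). Of the three, the softest takes about 4 N half-way and 7 N at the bottom, the firmest about 14 N and 23 N; each takes at least 1.5 times the force of the next softer.
- tab_c_push (a point): On the upper face of the switch tab of unit_c, mid-width, 29 mm from its hinge; moves with the tab. The hinge lies along y, 30 mm to +x of the unit's origin, 35.5 mm above its underside; a straight push down 25 mm beyond the hinge (55 mm from the origin) shuts it.
- tab_c (a joint): Angle of the switch tab of unit_c, rad: 0 sloping up 40 degrees, 0.70 flat on its stop; starts at 0 to 0.1. Black plate 36 long, 34 wide, 4 mm thick, its free end to +x, away from the pad; flat, its top is 37.5 mm above the unit's underside. Takes 2 to 3 N on its free half and stays where it is left.
- board: Fixed grey drawing board that the switches and desk things stand on, 370 by 620 by 8 mm; origin at the centre of its underside, on the desk.
- ink_mid (a point): Bystander: ink jar, 48 mm across, 52 mm tall, beyond the row of switches; point at its centre.
- tape_mid (a point): Bystander: roll of paper tape lying flat, 90 mm across, 24 mm tall, beyond the row; point at its centre.
- eraser_mid (a point): Bystander: white eraser 46 by 22 by 13 mm, on the robot's side of the row; point at its centre.
- pencil_mid (a point): Bystander: yellow pencil about 180 mm long, 7 mm thick, lying on the robot's side of the row; point at its middle.

How it is judged:
By the outcome, as a careful person would: the job done as asked, in the order asked, and still so for the second after the job is handed in, with the robot touching nothing.
It also fails if it takes over 48 s, if anything falls off the work surface, if the arm or the gripper's body presses on something with over 40 N, if the wrist force passes 120 N, or if a joint passes its speed limit or range.

## Working session

There is one attempt and no reset: what is moved stays moved. The work goes in short steps, Python scripts to look and compute and a shell command to move; the robot and the scene stay as the last step left them, time stands still between calls to the robot, and variables do not carry over. Pictures are saved under pics/ and viewed, on a budget of 10 in all, crops included, one or two more only if the job needs it, and the job is handed in when it is done.

```bash
mkdir -p pics; ls
python3 - <<'E'
from cell import bot
import cv2
s=bot.read_state(); print(s)
for n in ("top","scene"):
    p=bot.grab_frame(n); cv2.imwrite(f"pics/{n}0.png",p["pixels"][:,:,::-1])
    print(n,p["rvec"],p["tvec"],p["fx"])
    for q in ("unit_a","pad_a","tab_a"):
        for m in bot.masks_of(p,q): print(q,round(m["score"],2),m["extent"])
E
```

```text
pics
{'time': 0.0, 'joints': array([ 1.12850209e+00,  5.28465713e-01,  1.43388064e+00,  2.34047076e-05,
        1.18136094e+00, -1.78513095e-01]), 'qd': array([-6.61917515e-04,  9.67806332e-05,  7.51654542e-04, -7.20601492e-04,
       -4.31286968e-04,  8.09803326e-05]), 'joint_torque': array([-1.27268930e-03, -4.40054584e+01, -1.76591974e+01,  6.34149997e-02,
        5.81604999e-02, -1.51387990e-04]), 'tool_pos': array([0.16262213, 0.6027371 , 0.22157878]), 'ee_rot': array([ 7.93958424e-01,  6.07971136e-01, -9.45216609e-04,  4.73923429e-04]), 'wrist_force': array([-0.29432121,  0.30693028, -0.20356326]), 'ft_torque': array([-0.04370121,  0.00490543,  0.0143011 ]), 'opening': 0.9973265267181609}
top [ 2.1314081  -2.16560962  0.16228791] [0.0039362 0.5748663 0.7500755] 518.2831928049262
unit_a 0.96 [142.5, 214.9, 74.1, 98.4]
unit_a 0.7 [331.8, 230.5, 63.6, 102.1]
unit_a 0.68 [238.5, 261.6, 56.9, 61.0]
unit_a 0.61 [232.8, 218.7, 78.4, 106.1]
pad_a 0.83 [337.1, 276.2, 53.6, 53.1]
pad_a 0.78 [146.2, 260.2, 58.5, 51.8]
pad_a 0.56 [235.4, 261.8, 60.6, 55.6]
tab_a 0.9 [348.5, 240.8, 22.5, 21.4]
tab_a 0.65 [260.0, 228.6, 28.6, 26.4]
tab_a 0.57 [167.1, 224.4, 22.9, 20.6]
scene [ 2.45267965  0.62453673 -0.20853592] [-0.48492667 -0.20228204  0.9805843 ] 543.6501443985395
unit_a 0.79 [320.9, 106.8, 99.8, 84.0]
unit_a 0.68 [275.6, 153.6, 105.0, 96.1]
unit_a 0.65 [210.3, 211.8, 120.4, 100.6]
unit_a 0.49 [327.0, 107.2, 65.2, 51.2]
pad_a 0.92 [214.8, 208.2, 75.6, 64.1]
pad_a 0.88 [275.6, 155.9, 73.2, 59.1]
pad_a 0.69 [325.8, 105.7, 67.1, 52.1]
tab_a 0.92 [283.7, 255.8, 26.5, 18.9]
tab_a 0.77 [386.4, 139.3, 24.9, 17.9]
tab_a 0.61 [337.4, 199.6, 26.8, 17.6]
```

View pics/top0.png

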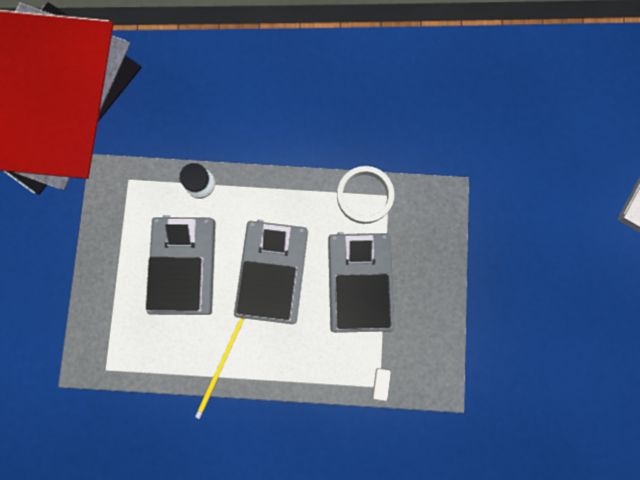

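```bash
cat > h.py <<'E'
from cell import bot
import cv2, numpy as np
from scipy.spatial.transform import Rotation as R
def cloud(p):
    v,u=np.mgrid[:480,:640]
    K=np.array([[p["fx"],0,p["cx"]],[0,p["fy"],p["cy"]],[0,0,1]])
    n=cv2.undistortPoints(np.stack([u,v],-1).reshape(-1,1,2).astype(float),K,np.array(p["dist"])).reshape(480,640,2)
    z=p["depth"][...,None].astype(float)
    c=np.concatenate([n*z,z],-1)-np.ravel(p["tvec"])
    w=c@cv2.Rodrigues(np.array(p["rvec"],float))[0]
    w[p["depth"]==0]=np.nan
    return w
E
python3 - <<'E'
from h import *
p=bot.grab_frame("top"); W=cloud(p)
for q in ("pad_a","tab_a"):
    for m in bot.masks_of(p,q):
        k=cv2.erode(m["pixels"].astype(np.uint8),np.ones((3,3)))>0
        w=W[k]; w=w[~np.isnan(w[:,0])]
        z=np.median(w[:,2]); 
        if q=="pad_a": w=w[abs(w[:,2]-z)<.006]
        r=cv2.minAreaRect((w[:,:2]*1000).astype(np.float32))
        print(q,round(m["score"],2),len(w),np.median(w,0).round(4),np.round(r[0],1),np.round(r[1],1),r[2])
        if q=="tab_a": print(w.min(0).round(3),w.max(0).round(3))
E
```

```text
pad_a 0.83 2762 [ 0.4794 -0.0666  0.069 ] [480.  -66.9] [76.1 76.9] 0.3565688729286194
pad_a 0.78 2786 [0.498  0.0721 0.0689] [498.5  72.8] [77.4 77.8] 82.2186050415039
pad_a 0.67 2809 [0.5095 0.2076 0.0687] [509.6 208.5] [79.9 76. ] 88.98780059814453
pad_a 0.46 630 [0.5453 0.2011 0.0637] [534.6 206.3] [ 78.8 127.6] 87.79956817626953
pad_a 0.36 1684 [0.5038 0.0694 0.0675] [523.4  69.3] [ 79.2 130.3] 82.32093811035156
tab_a 0.95 373 [ 0.5546 -0.0674  0.0562] [554.6 -67.2] [28.1 29.8] 0.9129534959793091
[ 0.54  -0.082  0.045] [ 0.569 -0.052  0.068]
tab_a 0.77 461 [0.5831 0.2065 0.0564] [583.7 207.9] [34.9 29.1] 88.71968841552734
[0.569 0.19  0.04 ] [0.598 0.226 0.07 ]
tab_a 0.7 2739 [ 0.4795 -0.0664  0.069 ] [480.  -66.5] [76.1 76.1] 0.4748360812664032
[ 0.442 -0.105  0.063] [ 0.518 -0.028  0.074]
tab_a 0.68 414 [0.5716 0.0628 0.0556] [571.4  62.9] [31.2 28.4] 80.26464080810547
[0.556 0.047 0.043] [0.587 0.079 0.067]
```

The top view shows three units with pads at pixels (174,284), (266,290), (363,301). The ink and tape lie beyond the row, and the pencil and eraser on the near side. I'll work out the move to a point above the left pad.

```bash
cat >> h.py <<'E'
def go(x,y,z,yaw=0):
    "shift and turn in tool axes to put the TCP at x,y,z, pointing down, tool y at yaw from world x"
    s=bot.read_state(); q=R.from_quat(s["ee_rot"]); c,n=np.cos(yaw),np.sin(yaw)
    T=R.from_matrix(np.array([[-n,c,0],[c,n,0],[0,0,-1]]).T@np.eye(3)) if 0 else R.from_matrix(np.column_stack([[-n,c,0],[c,n,0],[0,0,-1]]))
    print(s["time"],s["tool_pos"].round(4),s["wrist_force"].round(2),"go",q.inv().apply(np.array([x,y,z])-s["tool_pos"]).round(4),(q.inv()*T).as_rotvec().round(4))
E
sed -i 's/R.from_matrix(np.array.* if 0 else //' h.py
python3 -c "
from h import *
go(.5096,.2085,.11)"
```

```text
0.55 [0.1629 0.6033 0.2225] [0.47 0.45 0.27] go [-0.2908  0.4377  0.1125] [-1.000e-04  1.000e-04 -2.638e-01]
```

```bash
python3 -m crank '[-0.03,0.044,0.0,0,0,-0.03,-0.06,0.09,0.01,0,0,-0.06,-0.09,0.135,0.02,0,0,-0.09,-0.12,0.18,0.03,0,0,-0.12,-0.15,0.225,0.04,0,0,-0.15,-0.18,0.27,0.05,0,0,-0.18,-0.21,0.315,0.06,0,0,-0.21,-0.24,0.36,0.07,0,0,-0.264,-0.265,0.4,0.085,0,0,-0.264,-0.285,0.43,0.1,0,0,-0.264,-0.291,0.438,0.112,0,0,-0.264,-0.291,0.438,0.112,0,0,-0.264]' 0 20; python3 -c "
from h import *
go(.5096,.2085,.075)"
```

```text
time: 2.05
tool_pos: [0.5089, 0.208, 0.1096]
ee_rot: [0.707, 0.707, -0.001, -0.001]
wrist_force: [-0.8, -0.1, 0.4]
opening: 0.003
2.05 [0.5089 0.208  0.1096] [-0.83 -0.07  0.39] go [0.0005 0.0008 0.0346] [-0.0028  0.0001 -0.0009]
```

```bash
python3 -m crank '[0,0.001,0.015,0,0,0,0,0.001,0.03,0,0,0,0,0.001,0.036,0,0,0,0,0.001,0.04,0,0,0,0,0.001,0.043,0,0,0,0,0.001,0.046,0,0,0,0,0.001,0.046,0,0,0,0,0.001,0.046,0,0,0]'; python3 -c "
from h import *
for i in range(3): bot.grab_frame('wrist');go(.5096,.2085,.057)"
python3 -m crank '[0,0,0.002,0,0,0,0,0,0.004,0,0,0,0,0,0.0045,0,0,0,0,0,0.0045,0,0,0,0,0,0.0045,0,0,0]'; python3 -c "
from h import *
for i in range(3): bot.grab_frame('wrist');go(.5096,.2085,.057)"
```

```text
time: 3.05
tool_pos: [0.5106, 0.2085, 0.066]
ee_rot: [0.707, 0.707, 0.0, -0.0]
wrist_force: [-3.3, 0.8, 9.9]
opening: 0.007
3.1 [0.5106 0.2085 0.0661] [-3.17  0.55  9.94] go [-0.     -0.001   0.0091] [ 0.0001 -0.0005  0.0001]
3.15 [0.5106 0.2085 0.0661] [-3.34  0.66  8.92] go [-0.     -0.001   0.0091] [ 0.0001 -0.0004  0.0001]
3.2 [0.5106 0.2085 0.0661] [-2.77  0.15  9.57] go [-0.0001 -0.001   0.0091] [ 0.0001 -0.0005  0.0001]
time: 3.82
tool_pos: [0.5106, 0.2085, 0.0622]
ee_rot: [0.707, 0.707, 0.0, -0.0]
wrist_force: [-4.0, -0.2, 14.6]
opening: 0.006
3.875 [0.5106 0.2085 0.0622] [-3.32  0.77 15.08] go [-0.     -0.001   0.0052] [ 0.0003 -0.0005  0.0002]
3.925 [0.5106 0.2085 0.0622] [-3.34  0.28 14.29] go [-0.     -0.001   0.0052] [ 0.0003 -0.0004  0.0002]
3.975 [0.5106 0.2086 0.0623] [-4.53 -0.1  14.32] go [-0.0001 -0.001   0.0053] [ 0.0003 -0.0005  0.0002]
```

```bash
python3 -m crank '[0,-0.001,0.002,0,0,0,0,-0.001,0.004,0,0,0,0,-0.001,0.004,0,0,0,0,-0.001,0.004,0,0,0]'; python3 -c "
from h import *
for i in range(3): bot.grab_frame('wrist');go(.5096,.2085,.057)
p=bot.grab_frame('top');W=cloud(p)
print([[u,v,W[v,u].round(4)] for u,v in((155,265),(155,305),(195,265),(195,305))])"
```

```text
time: 4.47
tool_pos: [0.5106, 0.2086, 0.059]
ee_rot: [0.707, 0.707, 0.001, 0.001]
wrist_force: [-4.4, -0.4, 18.6]
opening: 0.006
4.525 [0.5106 0.2085 0.059 ] [-3.81  0.27 18.27] go [-0.    -0.001  0.002] [ 0.0026 -0.0006  0.0003]
4.575 [0.5106 0.2085 0.059 ] [-4.44 -0.1  19.03] go [-0.    -0.001  0.002] [ 0.0026 -0.0006  0.0003]
4.625 [0.5106 0.2086 0.059 ] [-3.   -0.06 18.64] go [-0.0001 -0.001   0.002 ] [ 0.0026 -0.0006  0.0003]
[[155, 265, array([0.5076, 0.1451, 0.3592])], [155, 305, array([0.4751, 0.184 , 0.2295])], [195, 265, array([0.5259, 0.1532, 0.171 ])], [195, 305, array([0.4784, 0.1781, 0.0596])]]
```

```bash
python3 -m crank '[0,0,-0.01,0,0,0,0,0,-0.03,0,0,0,-0.03,-0.002,-0.035,0,0,0,-0.08,-0.008,-0.035,0,0,0,-0.12,-0.012,-0.035,0,0,0,-0.136,-0.0125,-0.035,0,0,0,-0.136,-0.0125,-0.03,0,0,0,-0.136,-0.0125,-0.025,0,0,0]'; python3 -c "
from h import *
for i in range(3): bot.grab_frame('wrist');go(.4985,.0728,.066)"
```

```text
time: 5.68
tool_pos: [0.4977, 0.0731, 0.0808]
ee_rot: [0.707, 0.707, 0.0, 0.0]
wrist_force: [0.4, 0.3, -0.4]
opening: 0.011
5.725 [0.4971 0.0733 0.0801] [-0.11  0.1  -1.2 ] go [-0.0005  0.0014  0.0141] [-0.0011 -0.0003  0.0014]
5.775 [0.497  0.0734 0.0803] [-0.43  0.02 -0.31] go [-0.0006  0.0015  0.0143] [-0.0013 -0.0003  0.0018]
5.825 [0.4971 0.0733 0.0805] [ 0.41  0.25 -0.24] go [-0.0005  0.0014  0.0145] [-0.001  -0.0002  0.0019]
```

```bash
python3 -m crank '[0,0.001,0.007,0,0,0,0,0.001,0.011,0,0,0,0,0.001,0.014,0,0,0,0,0.001,0.016,0,0,0,0,0.001,0.016,0,0,0,0,0.001,0.016,0,0,0]'; python3 -c "
from h import *
for i in range(3): bot.grab_frame('wrist');go(.4985,.0728,.059)"
python3 -m crank '[0,0,0.002,0,0,0,0,0,0.004,0,0,0,0,0,0.006,0,0,0,0,0,0.006,0,0,0,0,0,0.006,0,0,0]'; python3 -c "
from h import *
for i in range(3): bot.grab_frame('wrist');go(.4985,.0728,.059)"
```

```text
time: 6.58
tool_pos: [0.4984, 0.0726, 0.0656]
ee_rot: [0.707, 0.707, 0.0, -0.0]
wrist_force: [-0.7, 2.1, 6.3]
opening: -0.0
6.625 [0.4984 0.0726 0.0656] [-1.16  1.22  5.87] go [0.0002 0.0001 0.0066] [ 0.0004 -0.0006 -0.0002]
6.675 [0.4984 0.0726 0.0656] [-0.41  1.73  6.45] go [0.0002 0.0001 0.0066] [ 0.0004 -0.0005 -0.0002]
6.725 [0.4984 0.0726 0.0656] [-1.5   1.61  6.65] go [0.0002 0.0001 0.0066] [ 0.0004 -0.0005 -0.0001]
time: 7.35
tool_pos: [0.4984, 0.0726, 0.0601]
ee_rot: [0.707, 0.707, 0.0, 0.0]
wrist_force: [-1.4, 0.9, 10.8]
opening: 0.005
7.4 [0.4984 0.0726 0.0601] [-2.06  2.36 10.28] go [0.0002 0.0001 0.0011] [ 0.0006 -0.0005 -0.0001]
7.45 [0.4984 0.0726 0.0601] [-1.73  1.21 10.61] go [0.0002 0.0001 0.0011] [ 0.0006 -0.0005 -0.0001]
7.5 [0.4984 0.0726 0.0601] [-1.16  2.97 10.79] go [0.0002 0.0001 0.0011] [ 0.0007 -0.0005 -0.0001]
```

```bash
python3 -m crank '[0,0,0.001,0,0,0,0,0,0.001,0,0,0,0,0,-0.01,0,0,0,0,0,-0.03,0,0,0,-0.03,-0.004,-0.034,0,0,0,-0.08,-0.01,-0.034,0,0,0,-0.12,-0.016,-0.034,0,0,0,-0.1395,-0.018,-0.034,0,0,0,-0.1395,-0.018,-0.03,0,0,0,-0.1395,-0.018,-0.024,0,0,0,-0.1395,-0.018,-0.024,0,0,0]'; python3 -c "
from h import *
for i in range(2): bot.grab_frame('wrist');go(.48,-.0668,.065)"
```

```text
time: 8.88
tool_pos: [0.4798, -0.0661, 0.0823]
ee_rot: [0.707, 0.708, -0.0, -0.001]
wrist_force: [0.7, -0.0, -0.2]
opening: 0.006
8.925 [ 0.4801 -0.0661  0.0826] [0.49 0.64 0.03] go [-0.0007 -0.0001  0.0176] [-0.0012 -0.0006  0.0017]
8.975 [ 0.4803 -0.0663  0.0828] [ 0.29 -0.17 -0.3 ] go [-0.0005 -0.0003  0.0178] [-0.0007 -0.0003  0.0017]
```

```bash
python3 -m crank '[0,0.0,0.007,0,0,0,0,0.0,0.012,0,0,0,0,0.0,0.015,0,0,0,0,0.0,0.018,0,0,0,0,0.0,0.018,0,0,0,0,0.0,0.018,0,0,0]'; python3 -c "
from h import *
for i in range(3): bot.grab_frame('wrist');go(.48,-.0668,.059)"
python3 -m crank '[0,0,0.002,0,0,0,0,0,0.004,0,0,0,0,0,0.006,0,0,0,0,0,0.006,0,0,0,0,0,0.006,0,0,0]'; python3 -c "
from h import *
for i in range(3): bot.grab_frame('wrist');go(.48,-.0668,.059)"
```

```text
time: 9.72
tool_pos: [0.4803, -0.067, 0.0652]
ee_rot: [0.707, 0.707, 0.0, -0.0]
wrist_force: [-0.8, 2.8, 3.4]
opening: 0.004
9.775 [ 0.4803 -0.0671  0.0652] [0.28 2.55 3.14] go [ 0.0003 -0.0003  0.0062] [-0.0003 -0.0003  0.0001]
9.825 [ 0.4803 -0.0671  0.0652] [-0.16  2.8   3.51] go [ 0.0003 -0.0003  0.0062] [-0.0002 -0.0003  0.    ]
9.875 [ 0.4803 -0.0671  0.0652] [-0.64  3.48  3.84] go [ 0.0003 -0.0003  0.0062] [-0.0002 -0.0003  0.0001]
time: 10.5
tool_pos: [0.4803, -0.0671, 0.059]
ee_rot: [0.707, 0.707, -0.0, -0.0]
wrist_force: [-1.6, 4.2, 5.0]
opening: 0.004
10.55 [ 0.4803 -0.0671  0.0591] [-0.08  3.8   6.17] go [ 0.0003 -0.0003  0.0001] [-0.0003 -0.0003  0.0001]
10.6 [ 0.4803 -0.0671  0.059 ] [-0.37  3.54  5.48] go [ 0.0003 -0.0003  0.    ] [-0.0004 -0.0003  0.0001]
10.65 [ 0.4803 -0.0671  0.0591] [-0.43  3.25  5.49] go [ 0.0003 -0.0003  0.0001] [-0.0003 -0.0003  0.0001]
```

```bash
python3 -m crank '[0,0,-0.01,0,0,0,0,0,-0.03,0,0,0,0,0.02,-0.04,0,0,0,0,0.06,-0.04,0,0,0,0,0.08,-0.04,0,0,0,0,0.085,-0.04,0,0,0,0,0.085,-0.04,0,0,0]'
python3 - <<'E'
from h import *
go(.565,-.0672,.0455)
for n in("top","scene","wrist"):
    p=bot.grab_frame(n);W=cloud(p);cv2.imwrite(f"pics/{n}1.png",p["pixels"][:,:,::-1])
    if n!="wrist":
      for q in("pad_a","tab_a"):
        for m in bot.masks_of(p,q):
            k=cv2.erode(m["pixels"].astype(np.uint8),np.ones((3,3)))>0
            w=W[k];w=w[~np.isnan(w[:,0])]
            print(n,q,round(m["score"],2),m["extent"],np.median(w,0).round(4),w.max(0).round(3))
E
```

```text
time: 11.52
tool_pos: [0.5648, -0.0674, 0.0988]
ee_rot: [0.707, 0.707, -0.0, -0.0]
wrist_force: [-1.3, -0.0, -0.7]
opening: 0.008
11.525 [ 0.5648 -0.0674  0.0988] [-1.27 -0.03 -0.7 ] go [0.0002 0.0003 0.0533] [-0.0011  0.0001  0.0004]
top pad_a 0.8 [145.9, 259.0, 57.6, 54.7] [0.5095 0.2063 0.0686] [0.549 0.247 0.073]
top pad_a 0.57 [234.1, 260.9, 54.3, 56.3] [0.5024 0.0821 0.0689] [0.54  0.114 0.621]
top tab_a 0.83 [260.4, 227.9, 27.8, 23.5] [0.5713 0.0622 0.0553] [0.587 0.079 0.068]
top tab_a 0.74 [167.1, 226.0, 27.3, 19.9] [0.5829 0.2069 0.0556] [0.597 0.226 0.069]
scene pad_a 0.8 [331.4, 107.4, 57.1, 54.8] [0.5151 0.2037 0.0683] [0.551 0.247 0.072]
scene pad_a 0.6 [216.3, 210.0, 49.4, 65.6] [ 0.4572 -0.098   0.0675] [ 0.522 -0.03   0.071]
scene tab_a 0.82 [293.5, 258.5, 20.6, 13.7] [ 0.5623 -0.0653  0.0605] [ 0.575 -0.05   0.098]
scene tab_a 0.57 [337.1, 195.8, 28.8, 17.7] [0.5731 0.0614 0.0554] [0.588 0.079 0.066]
scene tab_a 0.47 [387.2, 140.3, 25.6, 15.2] [0.5865 0.205  0.0584] [0.599 0.223 0.068]
```

View pics/scene1.png

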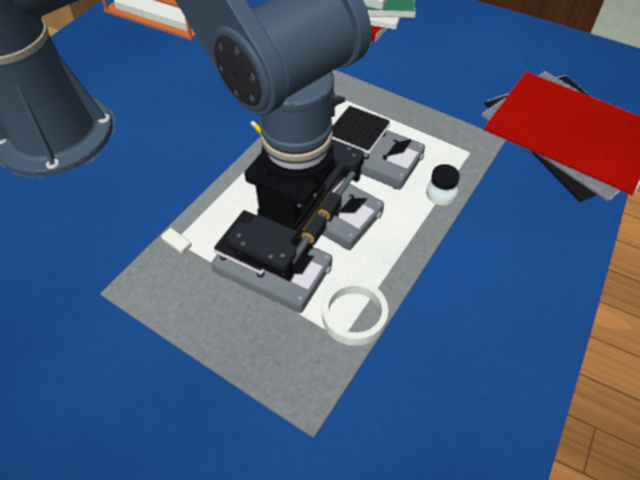

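The arm is above the right unit (near pixel (270,260)). The switches and bystanders look unmoved. Next I'll push the right tab straight down.

```bash
python3 -m crank '[0,0,0.02,0,0,0,0,0,0.028,0,0,0,0,0,0.034,0,0,0,0,0,0.04,0,0,0,0,0,0.046,0,0,0,0,0,0.051,0,0,0,0,0,0.053,0,0,0,0,0,0.054,0,0,0,0,0,0.054,0,0,0]'; python3 -c "
from h import *
for i in range(3): bot.grab_frame('wrist');go(.565,-.0672,.0455)"
```

```text
time: 13.0
tool_pos: [0.5651, -0.0673, 0.0458]
ee_rot: [0.707, 0.707, -0.0, -0.0]
wrist_force: [0.1, 1.0, 8.2]
opening: 0.003
13.05 [ 0.565  -0.0673  0.0458] [0.53 0.4  7.97] go [ 0.0001 -0.      0.0003] [-0.0007  0.0001  0.0004]
13.1 [ 0.565  -0.0673  0.0458] [0.65 0.53 8.21] go [ 0.0001 -0.      0.0003] [-0.0006  0.0001  0.0004]
13.15 [ 0.5651 -0.0673  0.0457] [0.33 1.02 7.86] go [ 0.0001 -0.0001  0.0002] [-0.0006  0.0001  0.0004]
```

```bash
python3 -m crank '[0,0,0.001,0,0,0,0,0,0.0015,0,0,0,0,0,0.0015,0,0,0,0,0,-0.01,0,0,0,0,0,-0.04,0,0,0,0,0,-0.1,0,0,0,-0.03,0,-0.15,0,0,0,-0.09,0,-0.17,0,0,0,-0.15,0,-0.17,0,0,0,-0.21,0,-0.17,0,0,0,-0.26,0,-0.17,0,0,0,-0.26,0,-0.17,0,0,0]'
python3 - <<'E'
from h import *
for n in("top","scene"):
    p=bot.grab_frame(n);W=cloud(p);cv2.imwrite(f"pics/{n}2.png",p["pixels"][:,:,::-1])
    for q in("pad_a","tab_a"):
        for m in bot.masks_of(p,q):
            k=cv2.erode(m["pixels"].astype(np.uint8),np.ones((3,3)))>0
            w=W[k];w=w[~np.isnan(w[:,0])]
            print(n,q,round(m["score"],2),np.median(w,0).round(4),w.max(0).round(3))
    if n=="top": cv2.imwrite("pics/c.png",cv2.resize(p["pixels"][150:430,80:480,::-1],(800,560)))
E
```

```text
time: 14.65
tool_pos: [0.564, -0.3309, 0.2139]
ee_rot: [0.709, 0.705, -0.001, -0.001]
wrist_force: [-0.3, 0.0, 0.3]
opening: 0.003
top pad_a 0.92 [0.5092 0.2066 0.0687] [0.548 0.248 0.073]
top pad_a 0.84 [ 0.4796 -0.0664  0.0691] [ 0.518 -0.028  0.074]
top pad_a 0.69 [0.4976 0.0719 0.0689] [0.54  0.114 0.073]
top pad_a 0.43 [0.5719 0.0626 0.0554] [0.587 0.079 0.068]
top tab_a 0.91 [0.5714 0.0622 0.055 ] [0.587 0.079 0.068]
top tab_a 0.77 [ 0.556  -0.067   0.0456] [ 0.575 -0.051  0.05 ]
top tab_a 0.77 [0.5823 0.207  0.0553] [0.598 0.227 0.07 ]
scene pad_a 0.93 [ 0.4868 -0.0687  0.0681] [ 0.522 -0.027  0.072]
scene pad_a 0.81 [0.5041 0.0685 0.068 ] [0.543 0.114 0.072]
scene pad_a 0.65 [0.5147 0.2024 0.0682] [0.551 0.246 0.072]
scene pad_a 0.46 [ 0.6516 -0.0832  0.0301] [ 0.694 -0.035  0.035]
scene pad_a 0.19 [ 0.5583 -0.0667  0.0447] [ 0.576 -0.049  0.048]
scene tab_a 0.84 [ 0.5582 -0.0657  0.0447] [ 0.576 -0.049  0.048]
scene tab_a 0.77 [0.5725 0.0613 0.0549] [0.587 0.081 0.066]
scene tab_a 0.63 [0.5854 0.2053 0.0567] [0.598 0.223 0.068]
```

View pics/c.png

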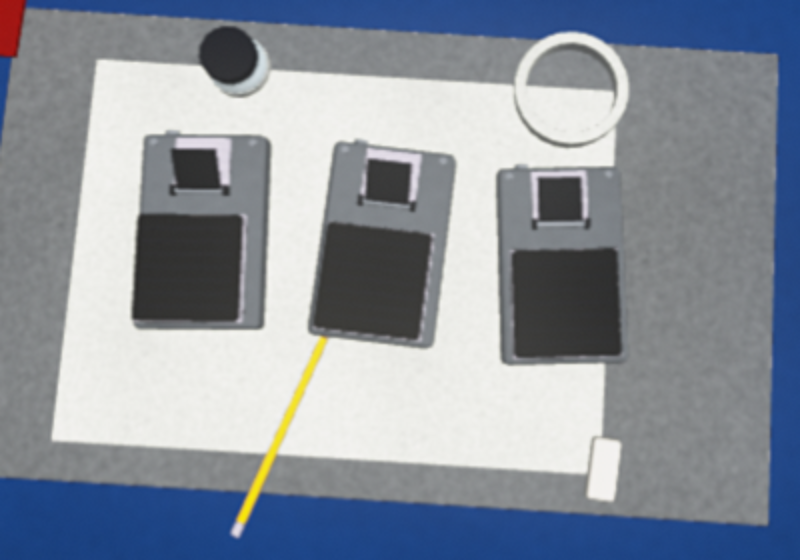

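In the crop, the right tab at (560,200) lies flat at about 45.6 mm, its stop height. The other two tabs, at (197,170) and (390,182), are still up. All three pads are back at 69 mm, and nothing else has moved.

```bash
python3 -c "
from cell import bot
print(bot.job_done(), bot.read_state()['time'])"
```

```text
the job is handed in; nothing more can be done
the job is handed in; nothing more can be done
```

The softest switch is the one on the robot's right. I pushed its tab fully down and handed the job in at about 15 s of robot time.

I pressed each pad once, from left to right, by about 9 to 10 mm of its 14 mm travel:

| Switch | Force at that depth |
|---|---|
| Left | about 18.6 N |
| Middle | about 10.6 N |
| Right | about 5.6 N |

- **Tab:** While I pushed the right tab it resisted with about 8 N, well above the 2 to 3 N it takes to move, so it was on its stop. It then measured flat at about 45.6 mm. The left and middle tabs still stand up, with their tops at about 68 to 70 mm.
- **Pads:** All three sprang back to about 69 mm, their released height.
- **Units and bystanders:** The pads and the two raised tabs measured within about 1 to 2 mm of where they started. In the pictures, the ink, tape, eraser and pencil look unmoved; I did not measure those.
- **Sideways force:** During the presses I saw up to about 4 N sideways on the tool, but the units did not shift.

No check failed or disagreed with another. The arm ended clear of everything.

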